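# Send the tins down the Y-chute into the green caddy

## Task

Swing the flap of the Y-chute fully over so that things sliding down are led to the green caddy. Then lift the steel tray by its blue handle and pour all three tins into the top of the chute so that they slide into the green caddy, without the gripper touching the tins. Set the empty tray squarely back on its cork mat, leave the flap as you set it, and leave the bottle, cup, saucer and pill organiser undisturbed.

Things in the scene. Friction and masses are not known exactly. Their poses are not given: they have to be found in the camera images.
- chute: Fixed aluminium Y-chute. Origin: on the counter straight below the flap's hinge; x level, downstream, y left, z up. Floor slopes down 28 deg to +x, 98 mm high at x=0; side walls 35 mm, square to it. Open top end (no back wall) at x=-238 mm, 130 mm wide, narrowing to a channel 88 mm wide (x=-150 to -97), then two exits ending at x=49, y=+-72, 72 mm high. Slippery (friction 0.2)
- hopper (a point): Point on the floor of the chute's wide top part, on its centre line, where tins are to be poured: x = -203 mm, y = 0 in the chute's frame, 206 mm above the counter. Walls are about 115 mm apart here. The axes are those of the chute
- flap (a joint): Angle of the orange flap, rad, stops at -0.35 and 0.35. 105 mm long, 34 high, hinged where the exits part (axis square to the chute floor), free tip upstream. Positive: tip at the chute's -y wall, tins go to the exit on the chute's +y side. Negative: the reverse. Starts near the middle, stays where left (1 N at the knob moves it). Fully over: beyond 0.28
- flap_knob (a point): Middle of the black upright knob on the flap, 85 mm upstream of the hinge: diameter 16 mm, free length 46 mm. This point is 21 mm below its top and about 25 mm above the tops of flap and chute walls. It is square to the chute floor, so leans 28 deg downstream, and travels 29 mm sideways (chute y) each way from the middle
- caddy: Green plastic caddy, fixed, 180 (x) by 170 (y) by 60 mm high, wall 4 mm, open on top, its lid hinged up on the +x rim to 160 mm height, white latches on its sides. Stands below one of the two exits. Origin: centre of its underside, axes as the chute's
- tub: White open tub, fixed, 180 by 170 by 60 mm, below the other exit. Origin: centre of its underside, axes as the chute's. No tin may go here
- mat: Cork mat fixed on the counter, 240 (x) by 110 (y) by 3 mm, where the tray stands at the start and must stand at the end. Origin: centre of its underside; x along its length
- tray_grip (a point): Centre of the blue handle bar of the loose steel tray (0.28 kg): bar 14 mm thick (x), 82 wide (y), 30 high, across the tray over its middle, 85 mm above the tray's underside (88 above the counter on the mat). Tray 200 mm long (x), rims 30 mm high, floor 3 mm. x points to its open front end, without rim: tins slide out once tipped forward some 15 deg. Axes: the tray's, z up
- tray_lip (a point): Middle of the tray's open front edge, on the tray's floor (upper face): 100 mm ahead of and 82 mm below the handle's centre. Axes are those of the tray
- tin0_center (a point): Centre of the tin with the yellow lid, at the back of the tray: flat closed round tin, diameter 60 mm, 22 mm high, about 45 g; z along its axis
- tin1_center (a point): Centre of the tin with the copper lid, in the middle of the tray; same size
- tin2_center (a point): Centre of the tin with the white lid, at the front of the tray; same size
- bottle: Bystander: amber bottle, diameter 54 mm, 170 mm high, loose. Origin: centre of its underside
- cup: Bystander: stainless steel cup, diameter 72 mm, 100 mm high, loose. Origin: centre of its underside
- saucer: Bystander: white saucer, diameter 100 mm, 18 mm high, with a 120 mm bamboo tongue depressor fixed across it along its y, loose. Origin: centre of its underside
- organiser: Bystander: clear pill organiser, 150 (x) by 34 (y) by 25 mm, loose. Origin: centre of its underside

How it is judged:
By the outcome, as a careful person would: the job done as asked, in the order asked, and still so for the second after the job is handed in, with the robot touching nothing.
It also fails if it takes over 64 s, if anything falls off the work surface, if the arm or the gripper's body presses on something with over 40 N, if the wrist force passes 120 N, or if a joint passes its speed limit or range.

## Robot

A 6-joint arm with a two-finger parallel gripper is mounted at the origin on the work surface. World frame = base frame: x ahead of the robot, y to its left, z up, the work surface at z = 0. Lengths are in m, angles in rad, forces in N, time in s.
With the tool pointing down it reaches from about 0.375 to 0.9 m from the base axis. Payload 3.1 kg.
Tool frame: the origin (TCP) lies on the centre line of the jaws, within the pads' length; the fingertips stand 25 mm ahead of it and the grasp point (between the pads) lies 6 mm ahead of it (robot.nose_length is the y of the fingertips in the tool frame, in m); y points along the fingers, z is the direction in which the jaws open and shut, and the axes are right-handed (so a half turn about y gives the same grasp; the last joint's range is limited). The gripper opens to 87 mm and grips with 3 to 60 N. Pads are 19 mm wide; open, the fingers measure 117 mm over their backs; the gripper's body (75 mm by 190 mm) begins 51 mm behind the grasp point.
Start: joints at [0.978, 0.527, 1.433, -0, 1.181, -0.178], TCP at [0.252, 0.572, 0.248] pointing down, gripper open.
Joint ranges: [-3.08, 3.08], [-0.75, 2.2], [0.22, 2.44], [-1.43, 4.57], [0, 2.65], [-2.85, 2.85]. Speed limits (rad/s): [2.79, 2.79, 3.14, 3.14, 3.14, 3.14].

## Interface

Orientations are given as a unit quaternion [x, y, z, w].
In Python, from rig import robot, eyes, ticket gives the robot as it stands.
- The arm moves only by the tool play_rows, never from a script. Its argument "series" is a list of rows, each a list of 7 numbers: the opening, from 0 (shut) to 1 (fully open), then the shift along the tool's x, y, z scaled (see below), then the turn, a rotation vector about the tool's x, y, z scaled (see below). In form: [[claw, dx, dy, dz, ax, ay, az], ...]. A call has 1 to 12 rows; each row shifts and turns the commanded pose from where the row before left it, along the tool's axes as they then stand; what a row does not reach is not made up. The controller multiplies each number of a shift by 100 mm and each number of a turn by 180 degrees. A row lasts 1/12 s, in which the tool goes at most 41.7 mm and 7.16 degrees, less where a joint would pass 70% of its speed; a pose out of reach is approached as far as the arm can. A call with a number of a shift or a turn outside -1 to 1 is refused whole. A call with a gripper value outside its range is refused whole. The fingers move at their own pace and stop on an object; "grip_force" is the grip in N (left out, the last holds). Time passes only in rows, so rows that do not move let the fingers close. It gives the time, the measured TCP pose, the force and the opening at its end, in the units of the state.
- robot.get_obs(): the state, without advancing time (a new reading comes with each control period).
- eyes.camera(name): name is "scene" or "top" or "wrist"; returns the picture (400x640x3 uint8, red, green, blue); there is no depth.
- eyes.camera_params(name): a dict with "K" (3x3 intrinsics, pixels), "rvec" (rotation vector, rad) and "tvec" (3), from world to camera coordinates, as OpenCV has them. Camera axes: x right, y down, z forward; pixel columns grow to the right and rows downward; lengths in m; the calibration is good to about 2 mm. A picture is of the moment at which its call begins: read the wrist's pose just before it. camera_params takes no time and is no camera call; for the wrist camera it gives the pose at the moment of the call.
- ticket.hand_in(): hands the job in, once; it reports no verdict.
The state is a dict: "time": time; "q": joint angles; "joint_velocities": joint speeds; "joint_torque": joint torques, N m; "position": TCP position; "tool_rot": TCP orientation; "ft_force": force on the tool from outside, world axes, zero at the start; "moment": the same for the moment, N m; "grip_width": finger opening in m.
Only numpy, scipy, OpenCV 4.12 (cv2) and the standard library are available. Lean on these libraries where they do the work, as an engineer would, in place of code of your own. Each camera call takes 0.05 s, during which the arm holds its last target.

## Working session

There is one attempt and no reset: what is moved stays moved. The work goes in short steps, Python scripts to look and compute and a tool call to move; the robot and the scene stay as the last step left them, time stands still between calls to the robot, and variables do not carry over. Pictures are saved under pics/ and viewed, and the job is handed in when it is done.

Besides the shell and the picture viewer there is one more tool, called in YAML: its name, and indented under it one key for each argument. play_rows: Moves the arm, as the interface text tells. Its arguments: {"type":"object","properties":{"series":{"type":"array","items":{"type":"array","items":{"type":"number"}}},"grip_force":{"type":"number"}},"required":["series"]}

```bash
ls; mkdir -p pics
python3 - <<'E'
from rig import robot, eyes, ticket
import cv2
print(robot.get_obs(), robot.nose_length)
for n in ["scene","top","wrist"]:
    cv2.imwrite(f"pics/{n}0.png", eyes.camera(n)[:,:,::-1])
    print(n, eyes.camera_params(n))
E
```

```text
pics
{'time': 0.0, 'q': array([ 9.77520674e-01,  5.28443778e-01,  1.43390097e+00, -2.28683409e-05,
        1.18135790e+00, -1.78460344e-01]), 'joint_velocities': array([ 7.41858930e-05, -1.64900925e-04,  5.93852280e-04,  1.10855552e-03,
       -1.11242082e-03,  1.00277117e-03]), 'joint_torque': array([ 3.50635037e-04, -4.40040171e+01, -1.76590848e+01,  6.35362579e-02,
        5.80410892e-02, -1.39028734e-04]), 'position': array([0.25146357, 0.57144958, 0.24658574]), 'tool_rot': array([ 0.69264629, -0.14588087,  0.14533319, -0.69125838]), 'ft_force': array([0.68159313, 0.66094393, 0.75269764]), 'moment': array([-0.03265257, -0.03317755,  0.04277381]), 'grip_width': 0.08680740226001064} 0.025
scene {'K': array([[452.7818906 ,   0.        , 319.84302329],
       [  0.        , 452.7818906 , 202.02672527],
       [  0.        ,   0.        ,   1.        ]]), 'rvec': array([ 1.58568494,  2.09277172, -0.72927564]), 'tvec': array([ 0.09144471, -0.33342399,  1.67894189])}
top {'K': array([[485.92270521,   0.        , 317.52902452],
       [  0.        , 485.92270521, 201.01525804],
       [  0.        ,   0.        ,   1.        ]]), 'rvec': array([ 2.19361714, -2.15074775,  0.09663336]), 'tvec': array([0.0715218 , 0.56132006, 1.26650067])}
wrist {'K': array([[357.5422767 ,   0.        , 320.03301691],
       [  0.        , 357.5422767 , 197.29464041],
       [  0.        ,   0.        ,   1.        ]]), 'rvec': array([-2.44574023, -1.59505578, -0.20339877]), 'tvec': array([-0.62276544, -0.03180274,  0.38991009])}
```

View pics/scene0.png

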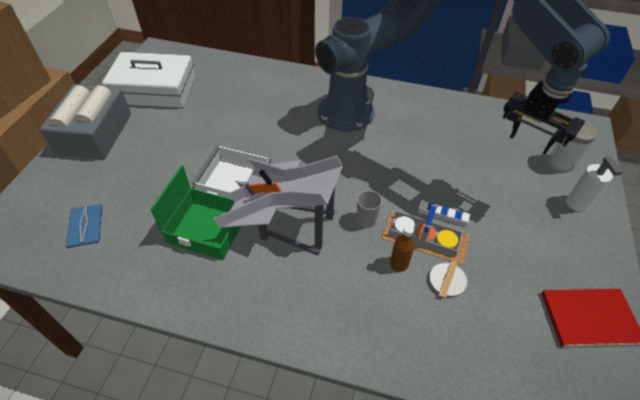

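View pics/top0.png

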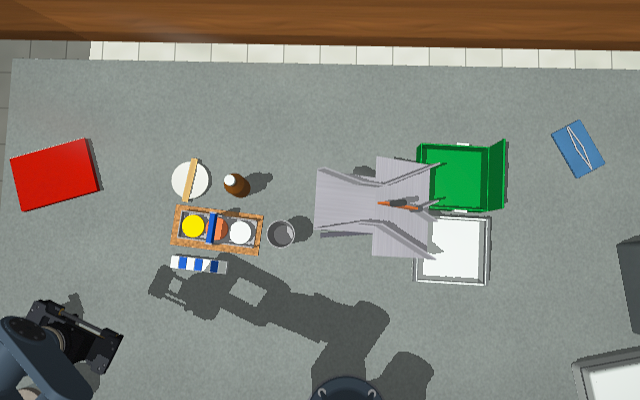

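View pics/wrist0.png

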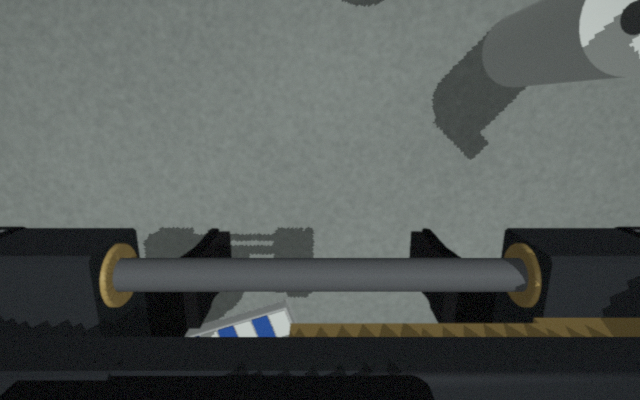

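Run:
```python
import cv2
t=cv2.imread("pics/top0.png"); s=cv2.imread("pics/scene0.png")
cv2.imwrite("pics/topA.png",cv2.resize(t[130:300,300:520],None,fx=3.6,fy=3.5,interpolation=cv2.INTER_CUBIC))
cv2.imwrite("pics/topB.png",cv2.resize(t[145:285,155:315],None,fx=4,fy=4,interpolation=cv2.INTER_CUBIC))
cv2.imwrite("pics/sceneA.png",cv2.resize(s[135:310,145:345],None,fx=3.4,fy=3.4,interpolation=cv2.INTER_CUBIC))
```

```text
(no output)
```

View pics/topA.png

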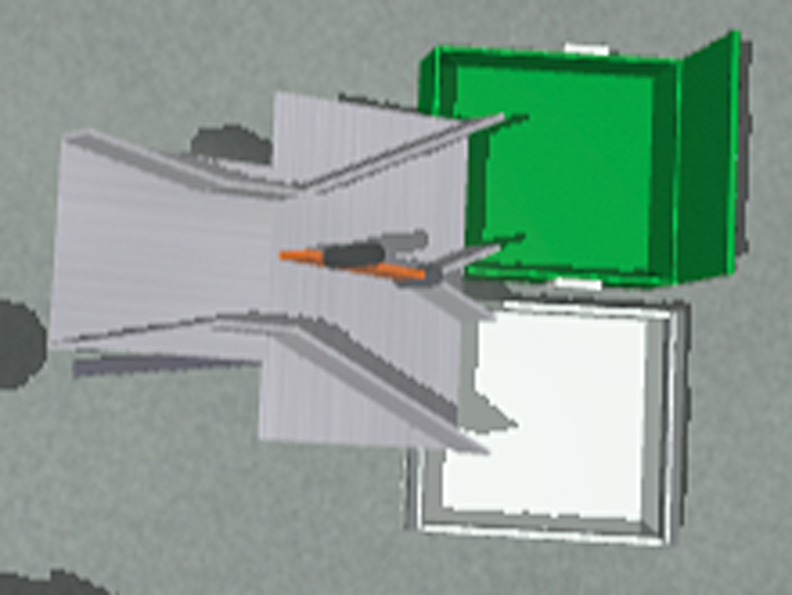

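View pics/topB.png

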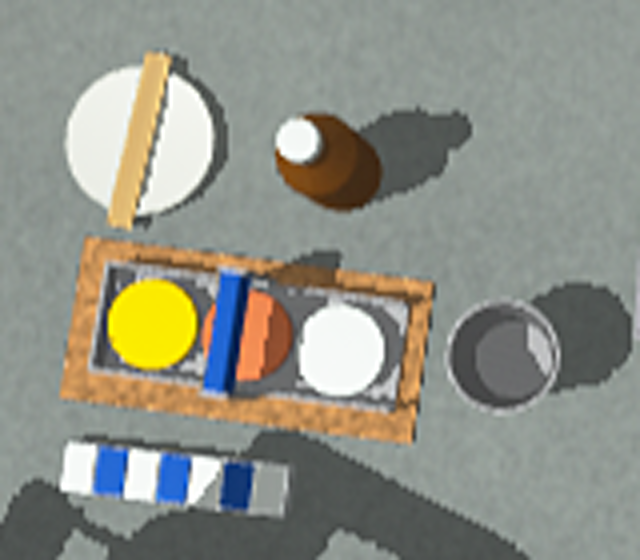

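View pics/sceneA.png

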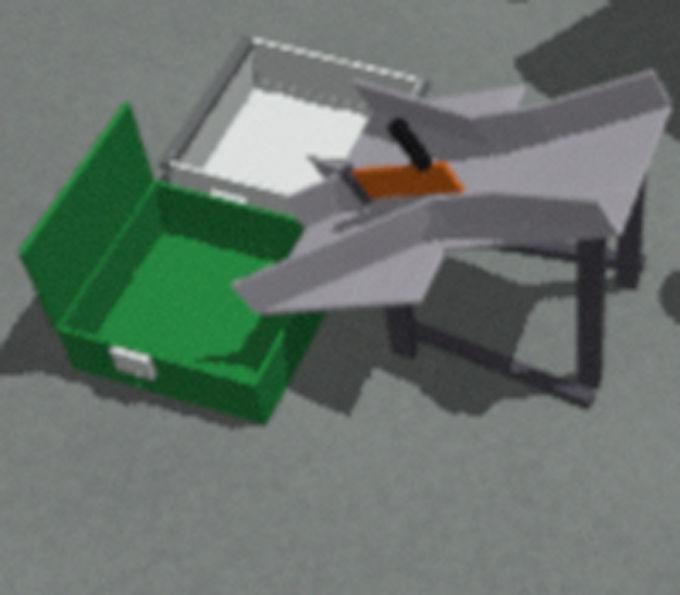

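```bash
cat > h.py <<'E'
import numpy as np, cv2
from scipy.spatial.transform import Rotation as R
TOP={'K':np.array([[485.92270521,0,317.52902452],[0,485.92270521,201.01525804],[0,0,1]]),'rvec':np.array([2.19361714,-2.15074775,0.09663336]),'tvec':np.array([0.0715218,0.56132006,1.26650067])}
SC={'K':np.array([[452.7818906,0,319.84302329],[0,452.7818906,202.02672527],[0,0,1]]),'rvec':np.array([1.58568494,2.09277172,-0.72927564]),'tvec':np.array([0.09144471,-0.33342399,1.67894189])}
def ray(P,uv):
    M=R.from_rotvec(P['rvec']).as_matrix(); c=-M.T@P['tvec']
    d=M.T@np.linalg.inv(P['K'])@np.array([uv[0],uv[1],1.]); return c,d/np.linalg.norm(d)
def plane(P,uv,z):
    c,d=ray(P,uv); return c+d*(z-c[2])/d[2]
def tri(P1,u1,P2,u2):
    c1,d1=ray(P1,u1);c2,d2=ray(P2,u2)
    s=np.linalg.lstsq(np.c_[d1,-d2],c2-c1,rcond=None)[0]
    a=c1+s[0]*d1;b=c2+s[1]*d2; return (a+b)/2,np.linalg.norm(a-b)
def proj(P,X):
    return cv2.projectPoints(np.atleast_2d(np.float64(X)),P['rvec'],P['tvec'],P['K'],None)[0][:,0]
A=lambda u,v:(300+(u+.5)/3.6-.5,130+(v+.5)/3.5-.5)
B=lambda u,v:(155+(u+.5)/4-.5,145+(v+.5)/4-.5)
C=lambda u,v:(145+(u+.5)/3.4-.5,135+(v+.5)/3.4-.5)
E
python3 - <<'E'
from h import *
np.set_printoptions(precision=4,suppress=True)
def yaw(a,b): d=b-a; return np.degrees(np.arctan2(d[1],d[0])), np.linalg.norm(d[:2])
a=plane(TOP,A(63,137),.2245);b=plane(TOP,A(50,347),.2245); print("back",a,b,yaw(b,a),(a+b)/2)
print("wall back triang", tri(TOP,A(67,134),SC,C(612,233)),tri(TOP,A(50,347),SC,C(668,103)))
print("wall top back -y?", tri(TOP,A(50,345),SC,C(654,72)))
t=[plane(TOP,A(*p),.06) for p in [(420,527),(670,541),(685,305)]]; print("tub",t,yaw(t[0],t[1]),yaw(t[1],t[2]))
k=tri(TOP,A(327,260),SC,C(399,124)); print("knob top",k); k=plane(TOP,A(378,251),.2); print(k)
m=[plane(TOP,B(*p),.003) for p in [(87,237),(434,284),(413,442),(62,398)]]; print("mat",m,yaw(m[0],m[1]),yaw(m[3],m[2]),yaw(m[3],m[0]),sum(m)/4)
g=[plane(TOP,B(*p),.103) for p in [(219,270),(246,272),(233,395),(205,392)]]; print("grip",sum(g)/4,yaw(g[3],g[0]),yaw(g[2],g[1]))
print("cup",plane(TOP,B(503,355),.1),"bottle",plane(TOP,B(299,140),.17),"saucer",plane(TOP,B(140,140),.015))
print([plane(TOP,B(*p),.025) for p in [(65,440),(290,463),(285,516),(60,490)]])
E
```

```text
back [0.6146 0.084  0.2245] [0.4788 0.0894 0.2245] (np.float64(-2.266352636622078), np.float64(0.13594175585697094)) [0.5467 0.0867 0.2245]
wall back triang (array([0.6161, 0.083 , 0.2259]), np.float64(0.0030892608519341508)) (array([0.4785, 0.091 , 0.2256]), np.float64(0.003334842471826972))
wall top back -y? (array([0.4797, 0.0848, 0.2587]), np.float64(0.008595880765871691))
tub [array([ 0.3588, -0.1734,  0.06  ]), array([ 0.3523, -0.3502,  0.06  ]), array([ 0.5245, -0.363 ,  0.06  ])] (np.float64(-92.11809003867363), np.float64(0.17688396139945606)) (np.float64(-4.255892928167824), np.float64(0.17273155568605228))
knob top (array([ 0.5424, -0.0954,  0.2099]), np.float64(0.02223435056189265))
[ 0.5468 -0.1185  0.2   ]
mat [array([0.5467, 0.4648, 0.003 ]), array([0.5194, 0.2288, 0.003 ]), array([0.4131, 0.2397, 0.003 ]), array([0.4378, 0.4765, 0.003 ])] (np.float64(-96.58362447342904), np.float64(0.23751779732052286)) (np.float64(-95.94981247778243), np.float64(0.23809647154780497)) (np.float64(-6.153578561437926), np.float64(0.1094763751061295)) [0.4793 0.3525 0.003 ]
grip [0.4809 0.3459 0.103 ] (np.float64(-4.231497181429569), np.float64(0.07622808626119551)) (np.float64(-3.7906050336840598), np.float64(0.07677852946575726))
cup [0.4701 0.1732 0.1   ] bottle [0.5933 0.2921 0.17  ] saucer [0.612  0.4285 0.015 ]
[array([0.4103, 0.4665, 0.025 ]), array([0.3982, 0.3175, 0.025 ]), array([0.3636, 0.3195, 0.025 ]), array([0.3776, 0.4682, 0.025 ])]
```

```bash
cat >> h.py <<'E'
np.set_printoptions(precision=4,suppress=True)
def state():
    from rig import robot
    o=robot.get_obs(); return o,np.array(o['position']),R.from_quat(o['tool_rot'])
def target(yawdeg,tilt=0):
    # jaw axis: tool z along tray x dir (angle yawdeg); tool y down; tool x = y cross z
    # tilt: rotation about tray +y (front down)
    a=np.radians(yawdeg); z=np.array([np.cos(a),np.sin(a),0]); y=np.array([0,0,-1.]); x=np.cross(y,z)
    ty=np.cross([0,0,1.],z)
    return R.from_rotvec(np.radians(tilt)*ty)*R.from_matrix(np.c_[x,y,z])
def step(p0,r0,p1,r1):
    "shift in tool axes /0.1, turn rotvec /pi"
    return r0.inv().apply(np.array(p1)-p0)/.1, (r0.inv()*r1).as_rotvec()/np.pi
E
python3 - <<'E'
from h import *
o,p,r=state(); print(r.as_matrix())
print("knob top",tri(TOP,A(376,249),SC,C(400,126)),"base",tri(TOP,A(333,260),SC,C(424,164)))
c=np.array([.547,.0867]);a=np.radians(-92.6);X=np.array([np.cos(a),np.sin(a)]);Y=np.array([-X[1],X[0]])
h=c+.238*X; print("hinge",h,"hopper",c+.035*X)
k=h-.047*X;print("knob mid",k, "top", h-.037*X)
corn=[np.r_[h+x*X+y*Y,z] for x,y,z in [(-.238,.065,.2245),(-.238,-.065,.2245),(.049,.072,.072),(.049,-.072,.072),(-.037,0,.2095),(0,0,.098)]]
for P in (TOP,SC): print(proj(P,corn))
E
```

```text
[[ 0.9152 -0.0009  0.403 ]
 [-0.403  -0.0014  0.9152]
 [-0.0003 -1.     -0.0016]]
knob top (array([ 0.5459, -0.1104,  0.2099]), np.float64(0.010188807038279625)) base (array([ 0.5427, -0.0924,  0.1666]), np.float64(0.004888856222145672))
hinge [ 0.5362 -0.1511] hopper [0.5454 0.0517]
knob mid [ 0.5383 -0.1041] top [ 0.5379 -0.1141]
[[317.233  169.9727]
 [313.4442 227.3267]
 [428.9503 183.6897]
 [426.4559 239.7279]
 [403.4297 204.8364]
 [410.4745 209.5565]]
[[324.7253 202.286 ]
 [339.6391 166.0316]
 [226.5925 212.742 ]
 [247.1818 177.0727]
 [260.1421 169.1072]
 [251.698  192.6962]]
```

play_rows:
  series:
    - [0,0.1,-0.18,0,0,-0.0295,0]
    - [0,0.1,-0.18,0,0,-0.0295,0]
    - [0,0.1,-0.18,0,0,-0.0295,0]
    - [0,0.1,-0.18,0,0,-0.0295,0]
    - [0,0.25,0,-0.25,0,0,0]
    - [0,0.25,0,-0.25,0,0,0]
    - [0,0.25,0,-0.25,0,0,0]
    - [0,0.25,0,-0.25,0,0,0]
    - [0,0.25,0,-0.25,0,0,0]
    - [0,0.25,0,-0.25,0,0,0]
    - [0,0.25,0,-0.25,0,0,0]
    - [0,0,0,0,0,0,0]

```text
time: 1.15
position: [0.4617, 0.374, 0.3192]
tool_rot: [0.708, -0.017, 0.019, -0.706]
ft_force: [-0.2, 0.5, 0.1]
grip_width: 0.0151
```

Run:
```python
from h import *
from rig import eyes
o,p,r=state(); print(o['q'],o['time'],p,r.as_matrix())
P=eyes.camera_params("wrist"); print(P, -R.from_rotvec(P['rvec']).as_matrix().T@P['tvec'], R.from_rotvec(P['rvec']).as_matrix())
cv2.imwrite("pics/wrist1.png",eyes.camera("wrist")[:,:,::-1])
print(step(p,r,[.59,-.11,.31],target(87.4)))
```

```text
[ 0.4947  0.4127  1.4244 -0.0038  1.3036 -1.025 ] 1.15 [0.4617 0.374  0.3192] [[ 0.9987  0.0025  0.05  ]
 [-0.05   -0.0028  0.9987]
 [ 0.0027 -1.     -0.0027]]
{'K': array([[357.5423,   0.    , 320.033 ],
       [  0.    , 357.5423, 197.2946],
       [  0.    ,   0.    ,   1.    ]]), 'rvec': array([-2.131 , -2.0269, -0.2604]), 'tvec': array([-0.3942, -0.4785,  0.347 ])} [0.3933 0.3761 0.4567] [[ 0.0504  0.9987 -0.0029]
 [ 0.9656 -0.048   0.2557]
 [ 0.2552 -0.0156 -0.9668]]
(array([ 1.5231,  0.1088, -4.77  ]), array([ 0.0009, -0.0015,  0.0008]))
```

View pics/wrist1.png

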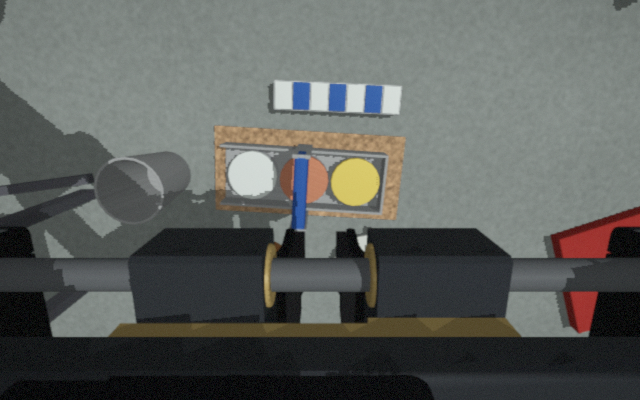

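Run:
```python
import cv2
t=cv2.imread("pics/wrist1.png")
cv2.imwrite("pics/wrist1z.png",cv2.resize(t[118:240,205:415],None,fx=3.8,fy=3.8,interpolation=cv2.INTER_CUBIC))
```

```text
(no output)
```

View pics/wrist1z.png

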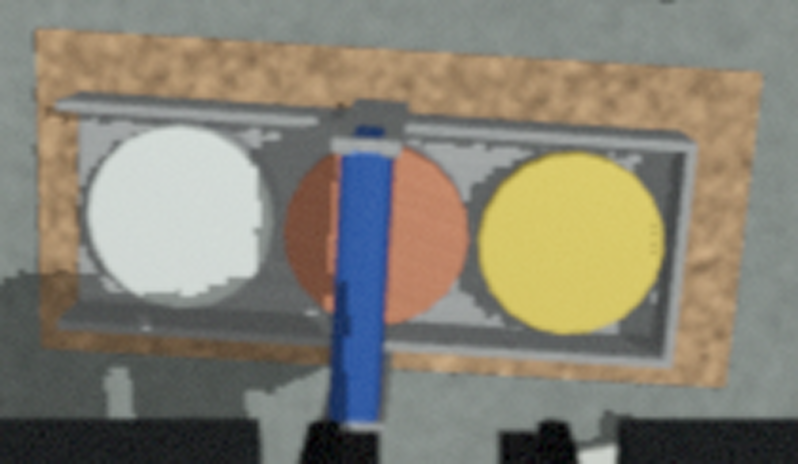

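play_rows:
  series:
    - [0,0.13,0,-0.36,0,0,0]
    - [0,0.13,0,-0.36,0,0,0]
    - [0,0.13,0,-0.36,0,0,0]
    - [0,0.13,0,-0.36,0,0,0]
    - [0,0.13,0,-0.36,0,0,0]
    - [0,0.13,0,-0.36,0,0,0]
    - [0,0.13,0,-0.36,0,0,0]
    - [0,0.13,0,-0.36,0,0,0]
    - [0,0.13,0,-0.36,0,0,0]
    - [0,0.13,0,-0.36,0,0,0]
    - [0,0.13,0,-0.36,0,0,0]
    - [0,0.13,0,-0.36,0,0,0]

```text
time: 2.2
position: [0.5941, -0.0602, 0.3194]
tool_rot: [-0.707, 0.015, -0.015, 0.707]
ft_force: [0.4, 0.1, -0.3]
grip_width: 0.0008
```

Run:
```python
from h import *
from rig import eyes
W={'K':np.array([[357.5423,0,320.033],[0,357.5423,197.2946],[0,0,1]]),'rvec':np.array([-2.131,-2.0269,-.2604]),'tvec':np.array([-.3942,-.4785,.347])}
D=lambda u,v:(205+(u+.5)/3.8-.5,118+(v+.5)/3.8-.5)
def yaw(a,b): d=b-a; return np.degrees(np.arctan2(d[1],d[0])), np.linalg.norm(d[:2])
m=[plane(W,D(*p),.003) for p in [(37,30),(762,72),(727,386),(42,348)]]; print("mat",sum(m)/4,[yaw(m[1],m[0]),yaw(m[2],m[3]),yaw(m[0],m[3]),yaw(m[1],m[2])])
t=[plane(W,D(*p),.033) for p in [(56,103),(693,140),(672,366),(58,325)]]; print("tray",sum(t)/4,[yaw(t[1],t[0]),yaw(t[2],t[3]),yaw(t[0],t[3]),yaw(t[1],t[2])])
l=[plane(W,D(*p),.006) for p in [(80,118),(78,303)]];print("lip",l)
g=[plane(W,D(*p),.103) for p in [(342,152),(393,152),(331,424),(381,424)]]; print("grip",sum(g)/4,yaw(g[0],g[2]),yaw(g[1],g[3]))
P=eyes.camera_params("wrist"); print(P)
cv2.imwrite("pics/wrist2.png",eyes.camera("wrist")[:,:,::-1])
cv2.imwrite("pics/top2.png",eyes.camera("top")[:,:,::-1])
```

```text
mat [0.4812 0.3549 0.003 ] [(np.float64(-96.14784673023314), np.float64(0.23904581489891097)), (np.float64(-96.16535683686462), np.float64(0.23990688927227355)), (np.float64(-6.300602446696234), np.float64(0.10913461507683463)), (np.float64(-5.848745855110484), np.float64(0.10920903296769))]
tray [0.4822 0.3488 0.033 ] [(np.float64(-96.19228646359521), np.float64(0.19871624347011824)), (np.float64(-96.82849795453679), np.float64(0.20006203743782047)), (np.float64(-6.493782417622763), np.float64(0.07181195350946833)), (np.float64(-5.452776454621248), np.float64(0.07403856642100047))]
lip [array([0.4432, 0.2534, 0.006 ]), array([0.5063, 0.2452, 0.006 ])]
grip [0.4826 0.3499 0.103 ] (np.float64(-6.233056622278504), np.float64(0.07552728829918223)) (np.float64(-5.893451227123505), np.float64(0.0754938668943085))
{'K': array([[357.5423,   0.    , 320.033 ],
       [  0.    , 357.5423, 197.2946],
       [  0.    ,   0.    ,   1.    ]]), 'rvec': array([-2.128 , -2.0377, -0.2624]), 'tvec': array([ 0.036 , -0.6265,  0.3089])}
```

View pics/wrist2.png

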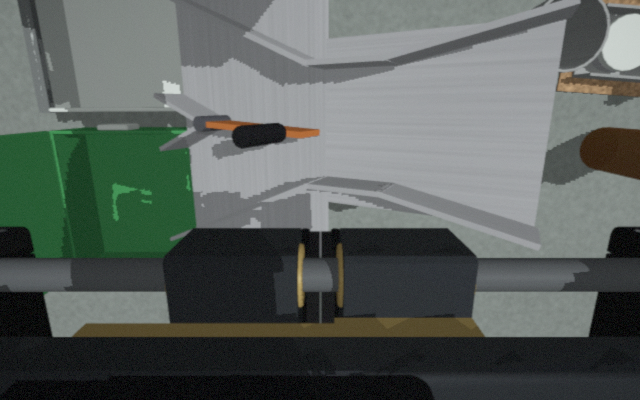

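Run:
```python
from h import *
W={'K':np.array([[357.5423,0,320.033],[0,357.5423,197.2946],[0,0,1]]),'rvec':np.array([-2.128,-2.0377,-.2624]),'tvec':np.array([.036,-.6265,.3089])}
print("knobtop",plane(W,(241,136),.2095),"back",plane(W,(561,22),.2245),plane(W,(538,240),.2245))
print("exit wall ends")
c=np.array([.547,.0867]);a=np.radians(-92.6);X=np.array([np.cos(a),np.sin(a)]);Y=np.array([-X[1],X[0]]);h=c+.238*X
print(proj(W,[np.r_[h+x*X+y*Y,z] for x,y,z in [(-.238,.065,.2245),(-.238,-.065,.2245),(-.150,.044,.098+.15*.532),(-.150,-.044,.098+.15*.532),(0,0,.098+.038)]]))
t=cv2.imread("pics/wrist2.png")
cv2.imwrite("pics/wrist2z.png",cv2.resize(t[0:260,150:600],None,fx=1.75,fy=1.75,interpolation=cv2.INTER_CUBIC))
```

```text
knobtop [ 0.545  -0.114   0.2095] back [0.4851 0.0866 0.2245] [0.624  0.0883 0.2245]
exit wall ends
[[533.3156 223.8515]
 [566.7483  16.2406]
 [393.1796 179.6554]
 [399.6209  62.321 ]
 [215.7561 120.5065]]
```

View pics/wrist2z.png

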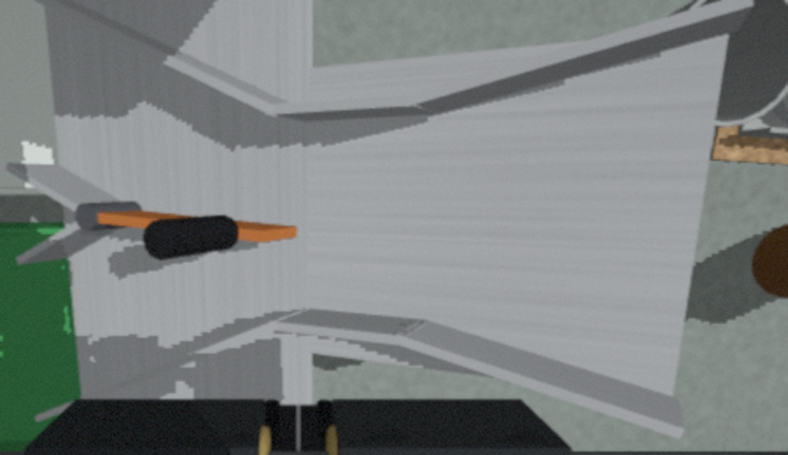

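play_rows:
  series:
    - [0,0,0.1,-0.25,0,0,0]
    - [0,0,0.25,-0.25,0,0,0]
    - [0,0,0.27,0,0,0,0]
    - [0,0,0.27,0,0,0,0]
    - [0,0,0.25,0,0,0,0]
    - [0,0,0,0,0,0,0]
    - [0,-0.16,0,0,0,0,0]
    - [0,-0.16,0,0,0,0,0]
    - [0,-0.14,0,0,0,0,0]
    - [0,-0.1,0,0,0,0,0]
    - [0,0,0,0,0,0,0]

```text
time: 3.22
position: [0.5345, -0.106, 0.2066]
tool_rot: [-0.707, 0.016, -0.015, 0.707]
ft_force: [0.0, 0.3, 0.5]
grip_width: 0.0002
```

Run:
```python
from h import *
from rig import eyes
o,p,r=state(); print(o['time'],p,o['ft_force'])
cv2.imwrite("pics/wrist3.png",eyes.camera("wrist")[:,:,::-1])
```

```text
3.2167 [ 0.5345 -0.106   0.2066] [0.0365 0.2874 0.4749]
```

View pics/wrist3.png

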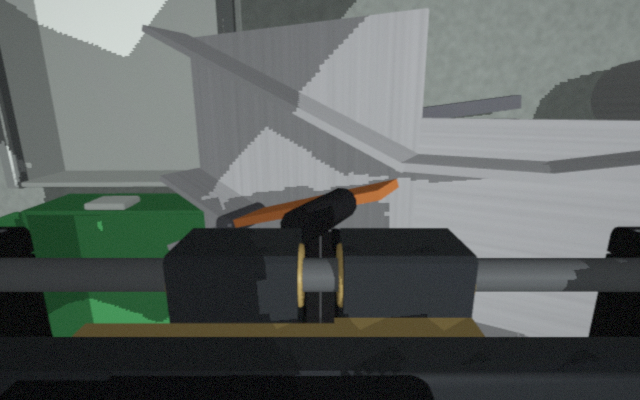

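play_rows:
  series:
    - [0,-0.04,0,0,0,0,0]
    - [0,-0.03,0,0,0,0,0]
    - [0,0,0,0,0,0,0]

```text
time: 3.52
position: [0.5297, -0.1072, 0.206]
tool_rot: [0.707, -0.015, 0.016, -0.707]
ft_force: [0.9, -0.7, 0.6]
grip_width: 0.0003
```

play_rows:
  series:
    - [0,-0.03,0,0,0,0,0]
    - [0,0,0,0,0,0,0]

```text
time: 3.68
position: [0.5294, -0.1073, 0.2063]
tool_rot: [0.707, -0.013, 0.019, -0.707]
ft_force: [6.8, 1.1, -2.0]
grip_width: 0.0006
```

play_rows:
  series:
    - [0,0.15,0,0,0,0,0]
    - [0,0.05,-0.25,0,0,0,0]
    - [0,0,-0.35,0,0,0,0]
    - [0,0,-0.35,0.1,0,0,0]
    - [0,0,-0.3,0.3,0,0,0]
    - [0.5,0,-0.2,0.35,0,0,0]
    - [0.5,0,0,0.35,0,0,0]
    - [0.5,0,0,0.35,0,0,0]
    - [0.8,0,0,0.35,0,0,0]
    - [0.8,0,0,0.3,0,0,0]
    - [0.8,0,0,0,0,0,0]

```text
time: 4.6
position: [0.5542, 0.1066, 0.3498]
tool_rot: [-0.706, 0.014, -0.013, 0.708]
ft_force: [0.3, 0.6, -0.2]
grip_width: 0.0325
```

Run:
```python
from h import *
from rig import eyes
o,p,r=state(); print(o['time'],p,o['q'])
cv2.imwrite("pics/scene4.png",cv2.resize(eyes.camera("scene")[130:310,145:365,::-1],None,fx=3.3,fy=3.3,interpolation=cv2.INTER_CUBIC))
```

```text
4.6 [0.5542 0.1066 0.3498] [-0.0094  0.3414  1.4528  0.0031  1.3489 -1.5422]
```

View pics/scene4.png

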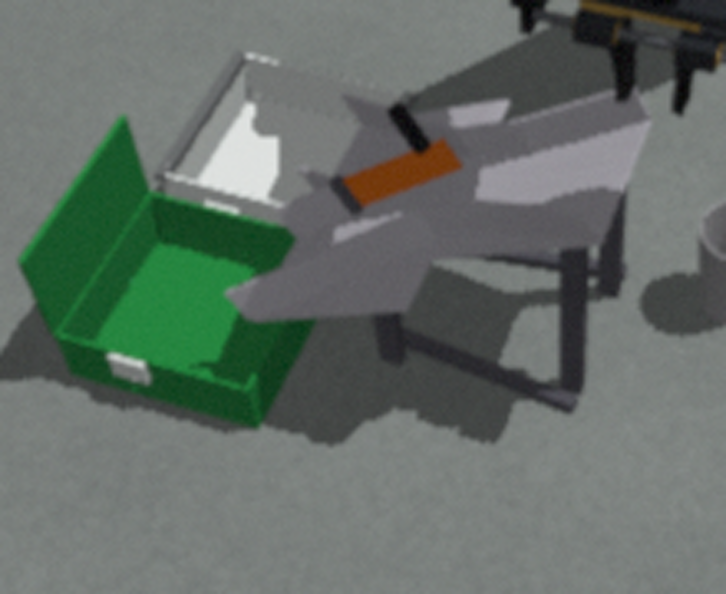

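play_rows:
  series:
    - [0.8,0,0,0,0.035,0,0]
    - [0.8,0,0,0,0.035,0,0]
    - [0.8,0,0,0,0.035,0,0]
    - [0.8,0,0,0,0.035,0,0]
    - [0.8,0,0,0,0.035,0,0]
    - [0.8,0,0,0,0,0,0]

```text
time: 5.15
position: [0.5547, 0.0975, 0.3477]
tool_rot: [-0.488, 0.014, -0.021, 0.873]
ft_force: [-0.4, -1.0, 0.5]
grip_width: 0.0683
```

Run:
```python
from h import *
o,p,r=state(); print(o['time'],p,o['q'],r.as_matrix())
```

```text
5.15 [0.5547 0.0975 0.3477] [-0.2924  0.3612  1.5479  0.5399  1.4098 -1.9487] [[ 0.9987  0.022   0.0453]
 [-0.0501  0.5233  0.8507]
 [-0.005  -0.8519  0.5237]]
```

play_rows:
  series:
    - [1,0,0,0,-0.035,0,0]
    - [1,0,0,0,-0.035,0,0]
    - [1,0,0,0,-0.035,0,0]
    - [1,0,0,0,-0.035,0,0]
    - [1,0,0,0,-0.035,0,0]
    - [1,-0.12,0,0.36,0,0.005,0]
    - [1,-0.12,0,0.36,0,0.005,0]
    - [1,-0.12,0,0.36,0,0.005,0]
    - [1,-0.12,0,0.36,0,0.005,0]
    - [1,-0.12,0.1,0.36,0,0,0]
    - [1,-0.12,0.2,0.35,0,0,0]
    - [1,-0.12,0.2,0.3,0,0,0]

```text
time: 6.15
position: [0.4922, 0.3547, 0.3012]
tool_rot: [-0.706, 0.036, -0.039, 0.706]
ft_force: [0.7, 0.4, 0.8]
grip_width: 0.087
```

play_rows:
  series:
    - [1,0,0.3,0,0,0,0]
    - [1,0,0.3,0,0,0,0]
    - [1,0,0.3,0,0,0,0]
    - [1,0,0,0,0,0,0]
    - [1,0,0,0,0,0,0]

```text
time: 6.57
position: [0.4913, 0.352, 0.2092]
tool_rot: [0.707, -0.038, 0.037, -0.705]
ft_force: [1.2, 0.4, 1.1]
grip_width: 0.0871
```

Run:
```python
from h import *
from rig import eyes
o,p,r=state(); print(o['time'],p,o['q'],r.as_matrix())
print(step(p,r,[.4825,.3495,.15],target(83.8)))
cv2.imwrite("pics/wrist5.png",eyes.camera("wrist")[:,:,::-1])
```

```text
6.5667 [0.4913 0.352  0.2092] [ 0.4376  0.5458  1.5222 -0.0017  1.0771 -1.0259] [[ 0.9943 -0.0025  0.1063]
 [-0.1063 -0.0028  0.9943]
 [-0.0022 -1.     -0.003 ]]
(array([-0.0833,  0.5925, -0.0319]), array([ 0.001 ,  0.0005, -0.0007]))
```

View pics/wrist5.png

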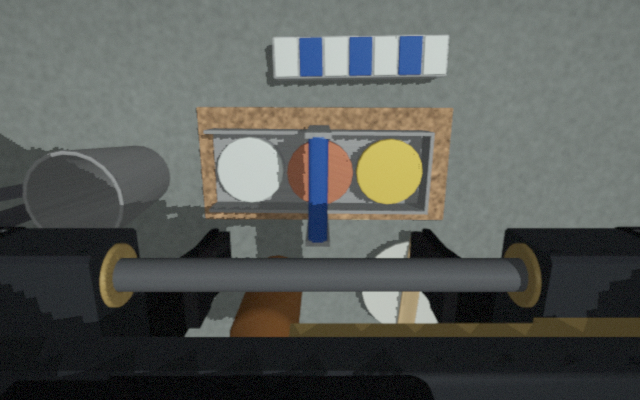

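play_rows:
  series:
    - [1,-0.04,0.2,-0.015,0,0,0]
    - [1,-0.04,0.25,-0.015,0,0,0]
    - [1,0,0.25,0,0,0,0]
    - [1,0,0.2,0,0,0,0]
    - [1,0,0.15,0,0,0,0]
    - [1,0,0.1,0,0,0,0]
    - [1,0,0,0,0,0,0]
    - [1,0,0,0,0,0,0]

```text
time: 7.28
position: [0.4851, 0.3506, 0.0966]
tool_rot: [-0.706, 0.037, -0.039, 0.706]
ft_force: [0.6, 0.7, 0.3]
grip_width: 0.087
```

Run:
```python
from h import *
o,p,r=state(); print(o['time'],p,o['ft_force'])
print(step(p,r,[.4825,.3495,.094],target(83.8)))
```

```text
7.2833 [0.4851 0.3506 0.0966] [0.5838 0.6562 0.2985]
(array([-0.0243,  0.026 , -0.0135]), array([-0.0004,  0.0003,  0.0008]))
```

Correct slightly and close with 40 N.

play_rows:
  series:
    - [1,-0.02,0.02,-0.01,0,0,0]
    - [0,0,0,0,0,0,0]
    - [0,0,0,0,0,0,0]
    - [0,0,0,0,0,0,0]
    - [0,0,0,0,0,0,0]
    - [0,0,0,0,0,0,0]
    - [0,0,0,0,0,0,0]
    - [0,0,0,0,0,0,0]
    - [0,0,0,0,0,0,0]
    - [0,0,0,0,0,0,0]
    - [0,0,0,0,0,0,0]
  grip_force: 40

```text
time: 8.2
position: [0.4816, 0.3494, 0.0931]
tool_rot: [0.706, -0.038, 0.038, -0.706]
ft_force: [0.7, -0.1, -0.8]
grip_width: 0.0282
```

Run:
```python
from h import *
o,p,r=state(); print(o['time'],p,r.as_matrix(),o['ft_force'],o['grip_width'])
```

```text
8.2 [0.4816 0.3494 0.0931] [[ 0.9943 -0.0001  0.1067]
 [-0.1067 -0.      0.9943]
 [-0.0001 -1.     -0.    ]] [ 0.7381 -0.073  -0.8138] 0.028230546501757155
```

play_rows:
  series:
    - [0,0,0,0,0,0,0]
    - [0,0,0,0,0,0,0]
    - [0,0,0,0,0,0,0]
    - [0,0,0,0,0,0,0]
    - [0,0,0,0,0,0,0]
    - [0,0,-0.02,0,0,0,0]
    - [0,0,-0.05,0,0,0,0]
    - [0,0,-0.1,0,0,0,0]
    - [0,0,0,0,0,0,0]
    - [0,0,0,0,0,0,0]

```text
time: 9.03
position: [0.4822, 0.3496, 0.1111]
tool_rot: [-0.706, 0.037, -0.038, 0.706]
ft_force: [-0.1, 0.1, -4.0]
grip_width: 0.0134
```

Run:
```python
from h import *
from rig import eyes
o,p,r=state(); print(o['time'],p,o['ft_force'],o['grip_width'],o['moment'])
cv2.imwrite("pics/wrist6.png",eyes.camera("wrist")[:,:,::-1])
```

```text
9.0333 [0.4822 0.3496 0.1111] [-0.0658  0.0983 -3.9532] 0.013422355858268422 [0.0107 0.0444 0.0331]
```

View pics/wrist6.png

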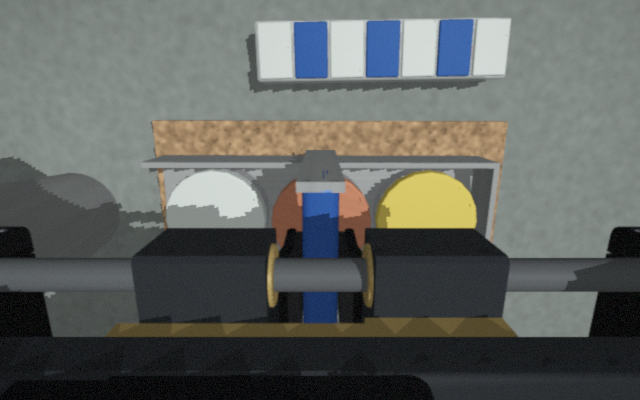

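play_rows:
  series:
    - [0,0,-0.06,0,0,0,0]
    - [0,0,-0.12,0,0,0,0]
    - [0,0,-0.18,0,0,0,0]
    - [0,0,-0.24,0,0,0,0]
    - [0,0,-0.24,0,0,-0.004,0]
    - [0,0,-0.24,0,0,-0.004,0]
    - [0,0,-0.24,0,0,-0.004,0]
    - [0,0,-0.24,0,0,-0.004,0]
    - [0,0,-0.24,0,0,-0.004,0]
    - [0,0,-0.18,0,0,0,0]
    - [0,0,-0.12,0,0,0,0]
    - [0,0,-0.06,0,0,0,0]

```text
time: 10.08
position: [0.4821, 0.3496, 0.3294]
tool_rot: [-0.706, 0.014, -0.017, 0.708]
ft_force: [0.2, 0.4, -4.4]
grip_width: 0.0137
```

Run:
```python
from h import *
o,p,r=state(); print(o['time'],p,o['ft_force'],o['grip_width'])
print(step(p,r,[.5525,.164,.33],target(87.4)))
```

```text
10.0833 [0.4821 0.3496 0.3294] [ 0.1855  0.4465 -4.4475] 0.013707097334773785
(array([ 0.7854, -0.0061, -1.8234]), array([-0.0007,  0.0004,  0.0013]))
```

play_rows:
  series:
    - [0,0.028,0,-0.065,0,0,0]
    - [0,0.056,0,-0.13,0,0,0]
    - [0,0.084,0,-0.195,0,0,0]
    - [0,0.112,0,-0.26,0,0,0]
    - [0,0.112,0,-0.26,0,0,0]
    - [0,0.112,0,-0.26,0,0,0]
    - [0,0.112,0,-0.26,0,0,0]
    - [0,0.084,0,-0.195,0,0,0]
    - [0,0.056,0,-0.13,0,0,0]
    - [0,0.028,0,-0.065,0,0,0]
    - [0,0,0,0,0,0,0]
    - [0,0,0,0,0,0,0]

```text
time: 11.08
position: [0.5515, 0.1643, 0.3256]
tool_rot: [-0.707, 0.016, -0.015, 0.707]
ft_force: [0.1, -0.5, -4.7]
grip_width: 0.0137
```

Run:
```python
from h import *
from rig import eyes
o,p,r=state(); print(o['time'],p,o['ft_force'],o['grip_width'])
lip=lambda p,r:p+r.apply([0,.088,-.1])
print("lip",lip(p,r))
L=np.array([.548,.064,.238]); 
for th in (0,12,30,34):
    rt=target(87.4,th); pt=L-rt.apply([0,.088,-.1]); print(th,pt,step(p,r,pt,rt)); p,r=pt,rt
cv2.imwrite("pics/top7.png",cv2.resize(eyes.camera("top")[120:290,260:500,::-1],None,fx=3.3,fy=3.3,interpolation=cv2.INTER_CUBIC))
cv2.imwrite("pics/scene7.png",cv2.resize(eyes.camera("scene")[100:310,145:445,::-1],None,fx=2.6,fy=2.6,interpolation=cv2.INTER_CUBIC))
```

```text
11.0833 [0.5515 0.1643 0.3256] [ 0.0862 -0.4791 -4.743 ] 0.013694874995660385
lip [0.5468 0.0645 0.2376]
0 [0.5525 0.1639 0.326 ] (array([ 0.0109, -0.0036, -0.0034]), array([-0.0002,  0.0002, -0.0006]))
12 [0.5533 0.18   0.3033] (array([0.    , 0.2271, 0.1611]), array([-0.0667,  0.    ,  0.    ]))
30 [0.5539 0.1945 0.2642] (array([-0.    ,  0.3521,  0.223 ]), array([-0.1, -0. , -0. ]))
34 [0.554 0.196 0.255] (array([0.    , 0.0719, 0.0589]), array([-0.0222,  0.    , -0.    ]))
```

View pics/scene7.png

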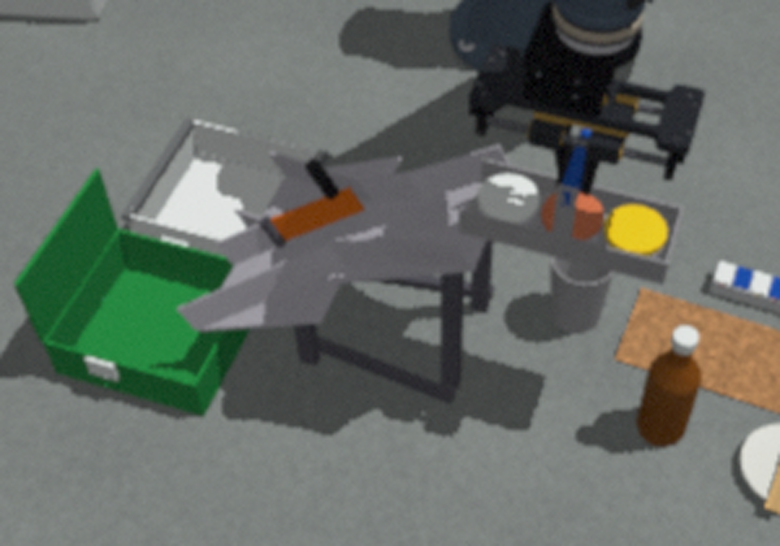

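View pics/top7.png

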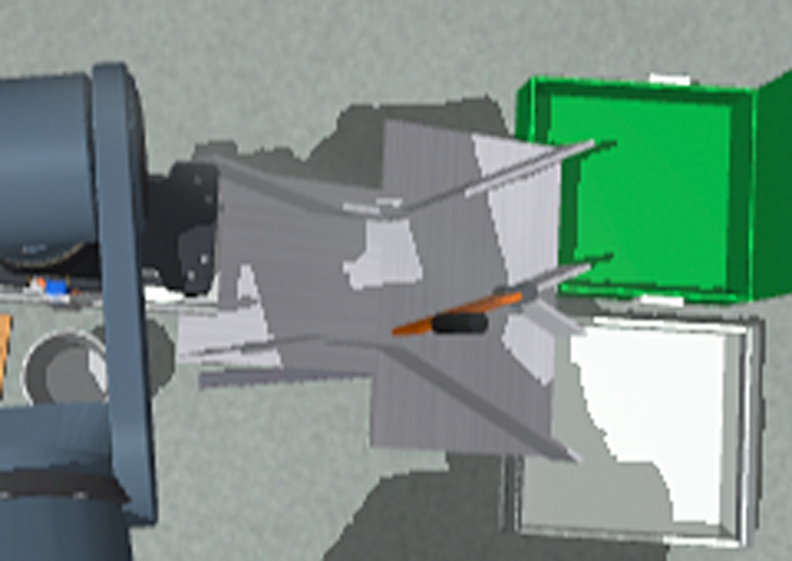

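Run:
```python
from h import *
o,p,r=state()
L=np.array([.548,.064,.236]); r=target(87.4);p=np.array([.5515,.1643,.3256])
for th in (6,12,18,24,30,35):
    rt=target(87.4,-th); pt=L-rt.apply([0,.088,-.1]); print(th,pt,*step(p,r,pt,rt)); p,r=pt,rt
```

```text
6 [0.5521 0.1542 0.334 ] [ 0.0105 -0.0837 -0.101 ] [0.0333 0.     0.    ]
12 [0.5516 0.1434 0.3429] [ 0.     -0.0997 -0.0975] [ 0.0333 -0.      0.    ]
18 [0.5511 0.1318 0.3506] [ 0.     -0.0997 -0.0975] [0.0333 0.     0.    ]
24 [0.5505 0.1195 0.3571] [-0.     -0.0997 -0.0975] [ 0.0333 -0.     -0.    ]
30 [0.5499 0.1066 0.3622] [ 0.     -0.0997 -0.0975] [0.0333 0.     0.    ]
35 [0.5494 0.0954 0.3654] [ 0.     -0.0838 -0.0805] [0.0278 0.     0.    ]
```

play_rows:
  series:
    - [0,0.01,-0.045,-0.05,0.0167,0,0]
    - [0,0,-0.05,-0.05,0.0167,0,0]
    - [0,0,-0.05,-0.05,0.0167,0,0]
    - [0,0,-0.05,-0.05,0.0167,0,0]
    - [0,0,-0.033,-0.033,0.0111,0,0]
    - [0,0,-0.033,-0.033,0.0111,0,0]
    - [0,0,-0.033,-0.033,0.0111,0,0]
    - [0,0,-0.033,-0.033,0.0111,0,0]
    - [0,0,-0.033,-0.033,0.0111,0,0]

```text
time: 11.93
position: [0.5507, 0.1233, 0.3558]
tool_rot: [-0.559, 0.011, -0.017, 0.829]
ft_force: [0.1, -0.0, -2.7]
grip_width: 0.0137
```

Run:
```python
from h import *
from rig import eyes
o,p,r=state(); print(o['time'],p,o['ft_force'],o['grip_width'],r.as_matrix()[:,1])
print("lip",p+r.apply([0,.088,-.1]))
cv2.imwrite("pics/scene8.png",cv2.resize(eyes.camera("scene")[100:310,145:445,::-1],None,fx=2.6,fy=2.6,interpolation=cv2.INTER_CUBIC))
```

```text
11.9333 [0.5507 0.1233 0.3558] [ 0.0679 -0.0299 -2.7428] 0.01371431447995798 [ 0.0164  0.3753 -0.9268]
lip [0.5484 0.0637 0.2367]
```

View pics/scene8.png

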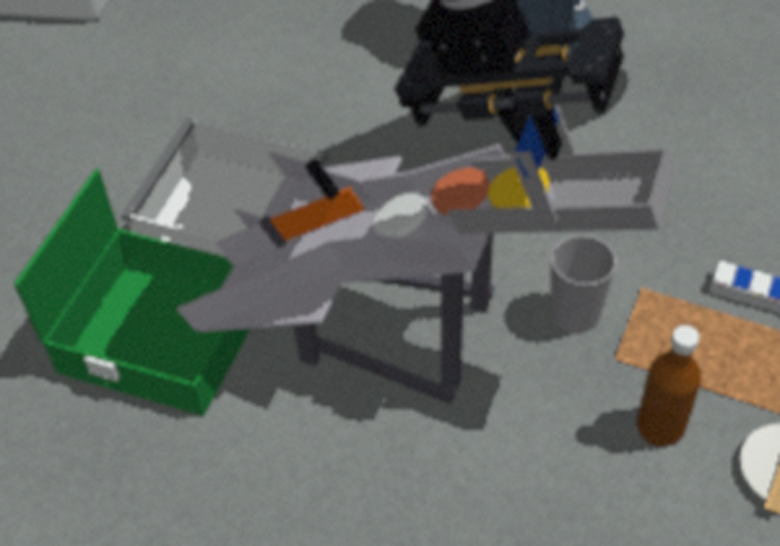

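Tins are sliding well in a line. Continue a little more and wait.

play_rows:
  series:
    - [0,0,-0.033,-0.033,0.0111,0,0]
    - [0,0,-0.033,-0.033,0.0111,0,0]
    - [0,0,-0.033,-0.033,0.0111,0,0]
    - [0,0,0,0,0,0,0]
    - [0,0,0,0,0,0,0]
    - [0,0,0,0,0,0,0]
    - [0,0,0,0,0,0,0]
    - [0,0,0,0,0,0,0]

```text
time: 12.65
position: [0.5504, 0.11, 0.3605]
tool_rot: [-0.515, 0.011, -0.018, 0.857]
ft_force: [-0.0, 0.4, -3.2]
grip_width: 0.0135
```

Run:
```python
from h import *
from rig import eyes
o,p,r=state(); print(o['time'],p,o['ft_force'],o['grip_width'],r.as_matrix()[:,1])
cv2.imwrite("pics/scene9.png",cv2.resize(eyes.camera("scene")[100:310,145:445,::-1],None,fx=2.6,fy=2.6,interpolation=cv2.INTER_CUBIC))
```

```text
12.65 [0.5504 0.11   0.3605] [-0.0226  0.3907 -3.1513] 0.013494279081995226 [ 0.0204  0.4687 -0.8831]
```

View pics/scene9.png

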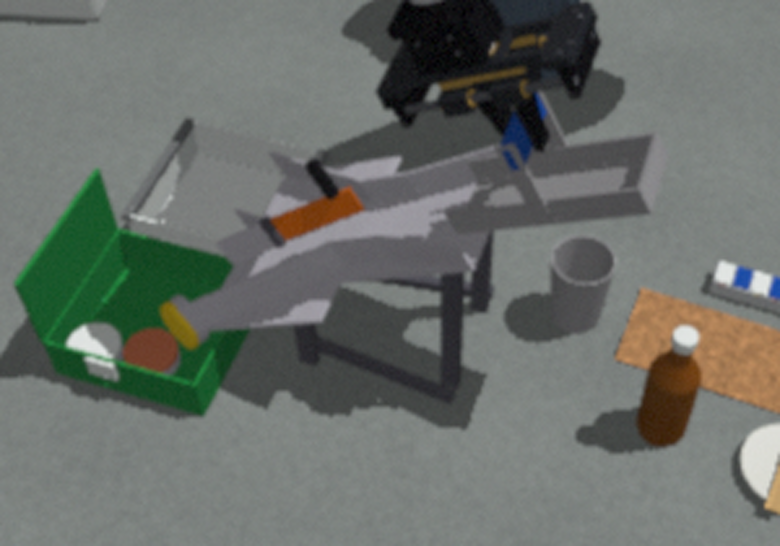

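play_rows:
  series:
    - [0,0,0.045,0.08,-0.0222,0,0]
    - [0,0,0.045,0.08,-0.0222,0,0]
    - [0,0,0.045,0.08,-0.0222,0,0]
    - [0,0,0.045,0.08,-0.0222,0,0]
    - [0,0,0.045,0.08,-0.0222,0,0]
    - [0,0,0.045,0.08,-0.0222,0,0]
    - [0,0,0.045,0.08,-0.0222,0,0]
    - [0,0,0,0,0,0,0]
    - [0,0,0,0,0,0,0]

```text
time: 13.45
position: [0.5527, 0.1727, 0.3453]
tool_rot: [-0.706, 0.015, -0.014, 0.708]
ft_force: [0.1, -0.5, -2.4]
grip_width: 0.0139
```

Run:
```python
from h import *
from rig import eyes
o,p,r=state(); print(o['time'],p,o['ft_force'],o['grip_width'],r.as_matrix())
print(step(p,r,[.481,.355,.335],target(83.85)))
cv2.imwrite("pics/scene10.png",cv2.resize(eyes.camera("scene")[100:310,145:445,::-1],None,fx=2.6,fy=2.6,interpolation=cv2.INTER_CUBIC))
```

```text
13.45 [0.5527 0.1727 0.3453] [ 0.1251 -0.5352 -2.4079] 0.013872846125254136 [[ 0.9992 -0.0012  0.0411]
 [-0.0411  0.0019  0.9992]
 [-0.0013 -1.      0.0019]]
(array([-0.7909,  0.1071,  1.792 ]), array([-0.0006,  0.0211, -0.0004]))
```

View pics/scene10.png

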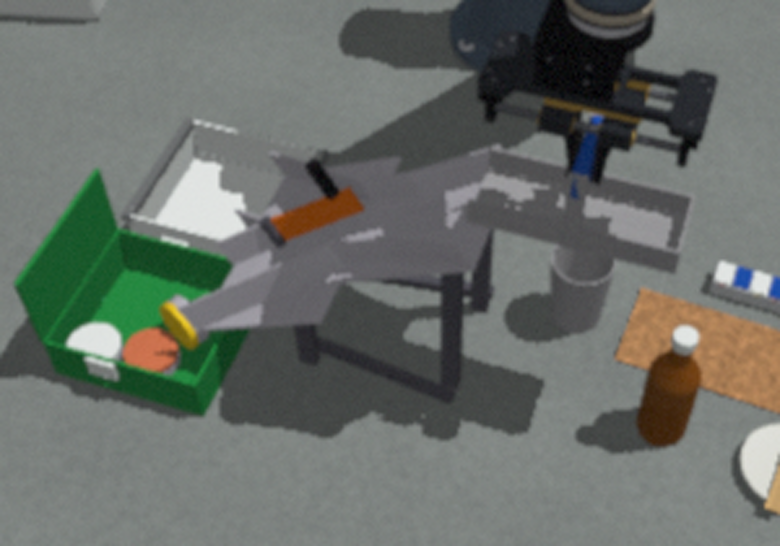

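Run:
```python
from h import *
from rig import eyes
s=eyes.camera("scene")[:,:,::-1]; t=eyes.camera("top")[:,:,::-1]
a=cv2.resize(s[165:265,145:245],(500,500),interpolation=cv2.INTER_CUBIC); b=cv2.resize(t[130:220,410:510],(500,450),interpolation=cv2.INTER_CUBIC)
cv2.imwrite("pics/s11.png",a); cv2.imwrite("pics/t11.png",b)
```

```text
(no output)
```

View pics/s11.png

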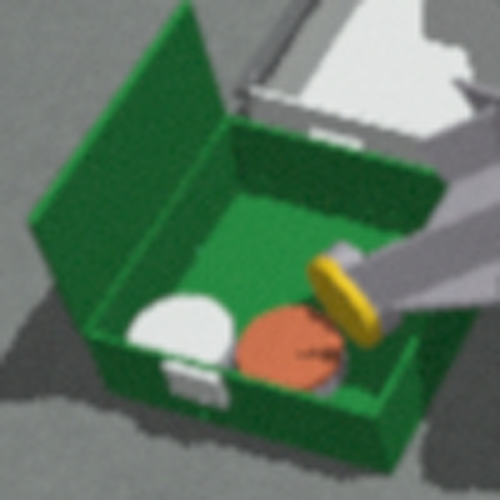

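View pics/t11.png

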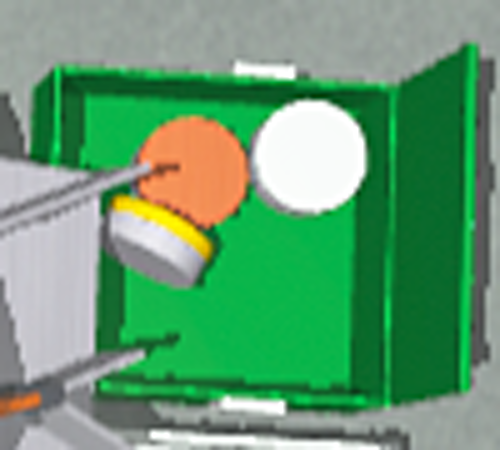

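Run:
```python
from h import *
T=lambda u,v:(410+u/5,130+v/5)
S=lambda u,v:(145+u/5,165+v/5)
print("lid centre",tri(TOP,T(163,222),SC,S(345,300)))
print("lid ends top", tri(TOP,T(115,200),SC,S(375,335)), tri(TOP,T(208,245),SC,S(318,265)),tri(TOP,T(115,200),SC,S(318,265)), tri(TOP,T(208,245),SC,S(375,335)))
cad=[plane(TOP,T(*p),.06) for p in [(57,68),(392,88),(382,405),(100,388)]];print(cad)
h=np.array([.549,.0867]);a=np.radians(-92.6);X=np.array([np.cos(a),np.sin(a)]);h=h+.238*X;Y=np.array([-X[1],X[0]])
L=tri(TOP,T(163,222),SC,S(345,300))[0][:2]
print("chute frame lid",(L-h)@X,(L-h)@Y,[((c[:2]-h)@X,(c[:2]-h)@Y) for c in cad])
```

```text
lid centre (array([ 0.6344, -0.2416,  0.0377]), np.float64(0.011094554276759974))
lid ends top (array([ 0.6472, -0.2186,  0.0291]), np.float64(0.010406502954141625)) (array([ 0.6212, -0.2627,  0.0467]), np.float64(0.011366981928328369)) (array([ 0.644 , -0.224 ,  0.0851]), np.float64(0.027050200252979387)) (array([ 0.6245, -0.2571, -0.0085]), np.float64(0.05203875752871036))
[array([ 0.7129, -0.1864,  0.06  ]), array([ 0.7056, -0.3614,  0.06  ]), array([ 0.5393, -0.3541,  0.06  ]), array([ 0.5453, -0.2086,  0.06  ])]
chute frame lid 0.08608899737761742 0.10018865065362918 [(np.float64(0.02735797800391053), np.float64(0.17608699454053892)), (np.float64(0.20252319379388892), np.float64(0.17678852983618648)), (np.float64(0.2028208715877086), np.float64(0.010320591042103066)), (np.float64(0.05717248146052007), np.float64(0.009662857870562735))]
```

play_rows:
  series:
    - [0,-0.04,0,0.09,0,0,0]
    - [0,-0.08,0,0.18,0,0,0]
    - [0,-0.12,0,0.27,0,0.005,0]
    - [0,-0.13,0,0.29,0,0.005,0]
    - [0,-0.13,0,0.29,0,0.005,0]
    - [0,-0.13,0,0.29,0,0.005,0]
    - [0,-0.1,0.05,0.22,0,0,0]
    - [0,-0.05,0.15,0.13,0,0,0]
    - [0,0,0.25,0,0,0,0]
    - [0,0,0.25,0,0,0,0]
    - [0,0,0.25,0,0,0,0]
    - [0,0,0.25,0,0,0,0]

```text
time: 14.6
position: [0.4881, 0.3522, 0.2252]
tool_rot: [-0.705, 0.038, -0.038, 0.707]
ft_force: [0.3, -0.1, -1.6]
grip_width: 0.0136
```

play_rows:
  series:
    - [0,0,0.25,0,0,0,0]
    - [0,0,0.25,0,0,0,0]
    - [0,0,0.2,0,0,0,0]
    - [0,0,0.1,0,0,0,0]
    - [0,0,0,0,0,0,0]
    - [0,0,0,0,0,0,0]

```text
time: 15.1
position: [0.4886, 0.3522, 0.146]
tool_rot: [-0.706, 0.038, -0.038, 0.706]
ft_force: [-0.8, 0.5, -2.4]
grip_width: 0.014
```

Run:
```python
from h import *
from rig import eyes
o,p,r=state(); print(o['time'],p,o['ft_force'],o['grip_width'],r.as_matrix())
print(step(p,r,[.4815,.353,.0935],target(83.85)))
cv2.imwrite("pics/wrist12.png",eyes.camera("wrist")[:,:,::-1])
```

```text
15.1 [0.4886 0.3522 0.146 ] [-0.7553  0.4998 -2.3839] 0.014021395051454348 [[ 0.9942 -0.0001  0.1076]
 [-0.1076  0.0009  0.9942]
 [-0.0001 -1.      0.0009]]
(array([-0.071 ,  0.5252, -0.0001]), array([-0.0003, -0.0002, -0.    ]))
```

View pics/wrist12.png

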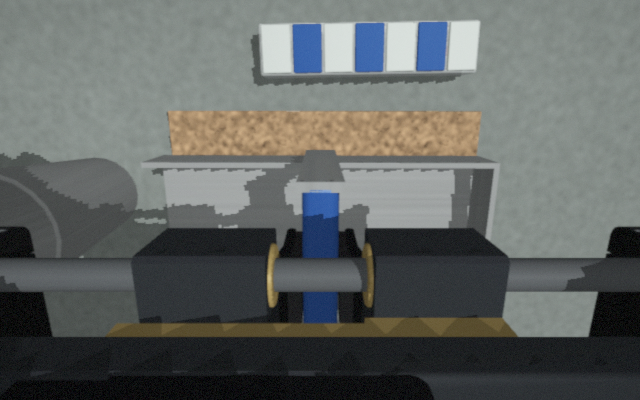

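play_rows:
  series:
    - [0,-0.035,0.1,0,0,0,0]
    - [0,-0.035,0.15,0,0,0,0]
    - [0,0,0.12,0,0,0,0]
    - [0,0,0.06,0,0,0,0]
    - [0,0,0.04,0,0,0,0]
    - [0,0,0,0,0,0,0]
    - [0,0,0,0,0,0,0]

```text
time: 15.73
position: [0.4816, 0.3532, 0.0989]
tool_rot: [-0.706, 0.038, -0.038, 0.706]
ft_force: [-0.0, 0.3, -2.1]
grip_width: 0.0136
```

Run:
```python
from h import *
o,p,r=state(); print(o['time'],p,o['ft_force'])
print(step(p,r,[.4815,.353,.0935],target(83.85)))
```

```text
15.7333 [0.4816 0.3532 0.0989] [-0.0412  0.2728 -2.1392]
(array([-0.001 ,  0.0538, -0.0021]), array([-0.0003,  0.0001,  0.0001]))
```

play_rows:
  series:
    - [0,0,0.03,0,0,0,0]
    - [0,0,0.02,0,0,0,0]
    - [0,0,0,0,0,0,0]
    - [0,0,0,0,0,0,0]

```text
time: 16.07
position: [0.4813, 0.3531, 0.0938]
tool_rot: [-0.706, 0.038, -0.038, 0.706]
ft_force: [0.5, -0.4, -3.1]
grip_width: 0.0138
```

play_rows:
  series:
    - [0,0,0.01,0,0,0,0]
    - [0,0,0,0,0,0,0]
    - [0,0,0,0,0,0,0]

```text
time: 16.32
position: [0.4815, 0.3532, 0.0932]
tool_rot: [-0.706, 0.038, -0.038, 0.706]
ft_force: [0.5, -0.8, -1.1]
grip_width: 0.0133
```

Near contact (load decreasing); one more millimetre, then release.

play_rows:
  series:
    - [0,0,0.01,0,0,0,0]
    - [0,0,0,0,0,0,0]
    - [0,0,0,0,0,0,0]

```text
time: 16.57
position: [0.4815, 0.3532, 0.0932]
tool_rot: [-0.706, 0.037, -0.038, 0.706]
ft_force: [-1.7, -0.3, 6.4]
grip_width: 0.0138
```

play_rows:
  series:
    - [0.15,0,0,0,0,0,0]
    - [0.3,0,0,0,0,0,0]
    - [0.5,0,0,0,0,0,0]
    - [0.6,0,0,0,0,0,0]
    - [0.6,0,0,0,0,0,0]
    - [0.6,0,-0.05,0,0,0,0]
    - [0.6,0,-0.2,0,0,0,0]
    - [0.6,0,-0.3,0,0,0,0]
    - [0.6,0,-0.35,0,0,0,0]
    - [0.6,0,-0.35,0,0,0,0]
    - [0.6,0,-0.3,0,0,0,0]
    - [0.6,0,0,0,0,0,0]

```text
time: 17.57
position: [0.4847, 0.3548, 0.2541]
tool_rot: [-0.703, 0.033, -0.042, 0.709]
ft_force: [-0.3, 0.3, 0.6]
grip_width: 0.0521
```

Run:
```python
from h import *
from rig import eyes
o,p,r=state(); print(o['time'],p,o['ft_force'])
P=eyes.camera_params("wrist"); print(repr(P['rvec']),repr(P['tvec']))
w=eyes.camera("wrist")[:,:,::-1]
cv2.imwrite("pics/wrist13.png",cv2.resize(w[80:260,160:480],None,fx=2.5,fy=2.5,interpolation=cv2.INTER_CUBIC))
s=eyes.camera("scene")[:,:,::-1]
cv2.imwrite("pics/scene13.png",cv2.resize(s[130:330,140:500],None,fx=2.2,fy=2.2,interpolation=cv2.INTER_CUBIC))
```

```text
17.5667 [0.4847 0.3548 0.2541] [-0.3121  0.2922  0.6284]
array([-2.1846, -1.9604, -0.273 ]) array([-0.4049, -0.4637,  0.2748])
```

View pics/wrist13.png

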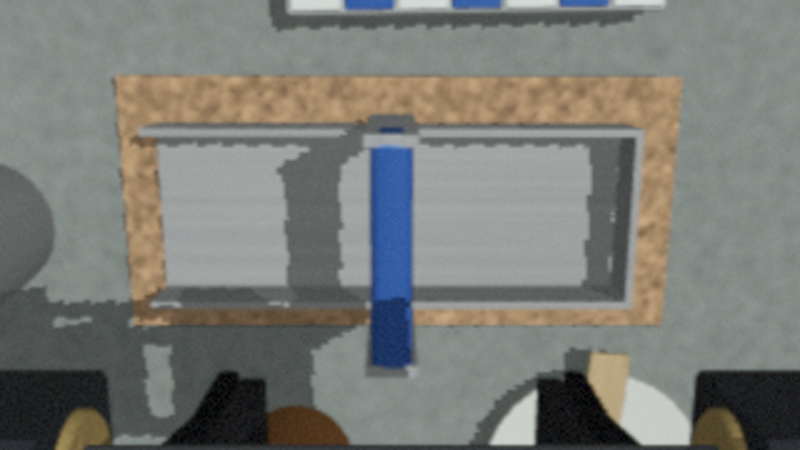

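View pics/scene13.png

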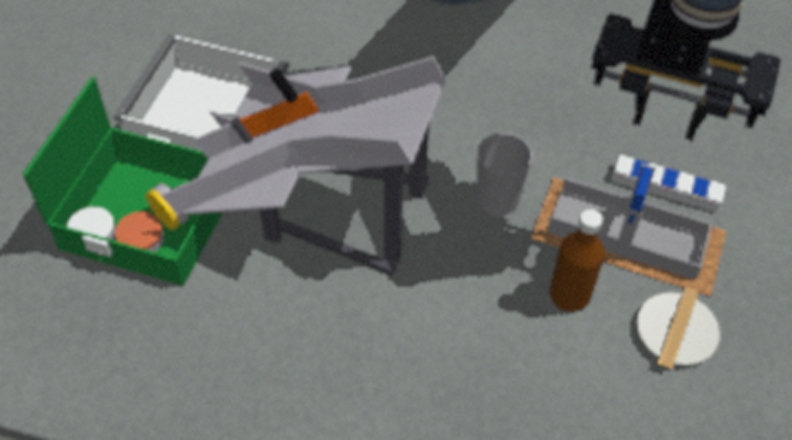

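play_rows:
  series:
    - [0.6,0,-0.35,0,0,0,0]
    - [0.6,0,-0.35,0,0,0,0]
    - [0.6,0,-0.35,-0.1,0,0,0]
    - [0.6,0.1,-0.1,-0.32,0,0,0]
    - [0.6,0.11,0,-0.36,0,0,0]
    - [0.6,0.11,0,-0.36,0,0,0]
    - [0.6,0.11,0,-0.36,0,0,0]
    - [0.6,0.11,0,-0.36,0,0,0]
    - [0.6,0.11,0,-0.36,0,0,0]
    - [0.6,0.11,0,-0.36,0,0,0]
    - [0.6,0.11,0,-0.36,0,0,0]
    - [0.6,0.11,0,-0.36,0,0,0]

```text
time: 18.67
position: [0.5425, 0.0127, 0.3595]
tool_rot: [-0.706, 0.039, -0.036, 0.707]
ft_force: [-0.2, 0.5, 1.3]
grip_width: 0.0522
```

play_rows:
  series:
    - [0.6,0.11,0,-0.36,0,0,0]
    - [0.6,0.11,0,-0.36,0,0,0]
    - [0.6,0.11,0,-0.36,0,0,0]
    - [0.6,0.11,0,-0.36,0,0,0]
    - [0.6,0.11,0,-0.36,0,0,0]
    - [0.6,0.11,0,-0.36,0,0,0]
    - [0.6,0.11,0,-0.3,0,0,0]
    - [0.6,0,0,0,0,0,0]
    - [0.6,0,0,0,0,0,0]

```text
time: 19.42
position: [0.593, -0.2401, 0.3585]
tool_rot: [-0.705, 0.04, -0.037, 0.707]
ft_force: [0.3, 1.0, 0.4]
grip_width: 0.0523
```

Run:
```python
from h import *
from rig import eyes
o,p,r=state(); print(o['time'],p)
P=eyes.camera_params("wrist"); print(repr(P['rvec']),repr(P['tvec']))
w=eyes.camera("wrist")[:,:,::-1]
cv2.imwrite("pics/wrist14.png",w)
```

```text
19.4167 [ 0.593  -0.2401  0.3585]
array([-2.1951, -1.9644, -0.2516]) array([ 0.1739, -0.6549,  0.3449])
```

View pics/wrist14.png

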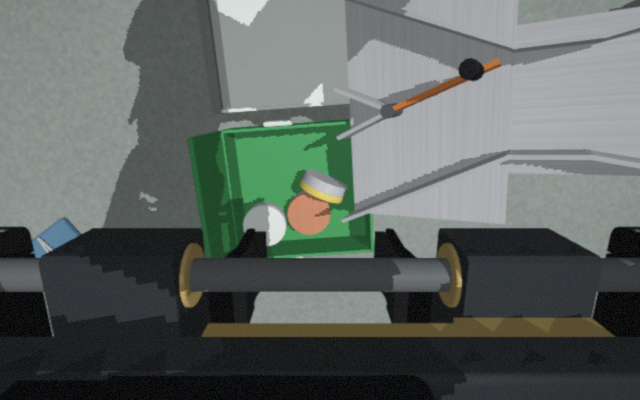

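Run:
```python
from h import *
W={'K':np.array([[357.5423,0,320.033],[0,357.5423,197.2946],[0,0,1]]),'rvec':np.array([-2.1951,-1.9644,-.2516]),'tvec':np.array([.1739,-.6549,.3449])}
T=lambda u,v:(410+u/5,130+v/5)
S=lambda u,v:(145+u/5,165+v/5)
print(tri(TOP,T(161,238),W,(323,186)),tri(W,(322,190),SC,S(347,298)))
```

```text
(array([ 0.624 , -0.2407,  0.0585]), np.float64(0.0007178358723428546)) (array([ 0.6323, -0.2396,  0.0355]), np.float64(0.007159982425925147))
```

Run:
```python
from rig import ticket
print(ticket.hand_in())
```

```text
the job is handed in; nothing more can be done
None
```

I swung the flap fully over towards the green caddy, poured all three tins into the chute, and set the empty tray back on its mat. The job was handed in at about 19.4 s, and the interface gives no verdict.

- **Flap:** I pushed it until it stopped against the -y wall with about 7 N, and pictures before and after the pour show it still there. I did not measure the final angle in radians.
- **Tins:** They slid off the tray in a line at up to about 28° of tilt. White and copper lie flat in the caddy. Yellow did not lie flat: it stands on its edge inside the caddy, leaning on the copper tin and clear of the chute exit. My estimates of its height disagreed, at about 36 to 58 mm. All were below the 60 mm rim, and its position is well inside the walls. I left it, because the gripper must not touch the tins; it never did.
- **Tray:** It was set at the mat's angle, about 1 mm from its centre by the arm's readings. The last pictures show it empty and square.
- **Bystanders:** The bottle, cup, saucer and organiser look undisturbed in the pictures. I did not re-measure their positions.

At hand-in the arm was about 0.36 m above the caddy area, touching nothing.

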